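# Angle the long spatula out of the half-opening drawer

## Task

Pull the drawer of the small white unit out to its stop, then take the long wooden spatula out by its handle: the drawer opens only part way, so raise the handle end and draw the spatula out at a slant between the drawer front and the unit's top, without levering it hard against either. Finish still holding it still in front of the unit, all of it in front of the unit's face and at least 15 cm above the worktop, with the drawer left open, the peeler still in the drawer and the two tins on the unit where they stood.

Things in the scene. Friction and masses are not known exactly. Their poses are not given: they have to be found in the camera images.
- unit: Low white countertop unit with a wooden top, 230 mm wide (its y), 300 mm deep (its x), 102 mm high, fixed to the worktop. Origin: centre of its underside on the worktop; z up; its front faces its own -x. The roof board is 14 mm thick: its underside is 88 mm above the worktop and its front edge is at x = -153 mm in the unit's frame.
- drawer (a joint): The unit's one drawer, which slides out along the unit's -x: 0 m shut, 0.150 m at its stop; it stays where it is left and takes about 2 N to move. Side and back walls reach 55 mm above the worktop; the front panel is 17 mm thick and its top is 90 mm above the worktop.
- drawer_handle (a point): Middle of the drawer's steel bar handle, 62 mm above the worktop. The bar is 11 mm thick and 130 mm long, along the unit's y; its axis is 40 mm in front of the drawer's face, held by two 9 mm posts 50 mm either side of the middle. This point moves with the drawer; axes as the unit's.
- unit_edge (a point): Point on the lower front edge of the unit's roof board (88 mm above the worktop) in line with the middle of the drawer's wide part; the spatula has to pass below it.
- spatula: Slotted wooden spatula, 270 mm long, about 110 g, flat on the drawer floor, handle towards the drawer front. Origin: centre of its underside. Its x runs from the handle end (-135 mm) to the blade's tip (+135 mm), z up. Handle 22 mm wide and 15 mm thick, x = -135 to +50 mm; blade 60 mm wide and 7 mm thick, +59 to +135 mm. Centre of mass about 12 mm from the origin towards the blade.
- spatula_handle (a point): Point in the middle of the spatula's handle section, 70 mm from the handle end.
- spatula_end (a point): Handle end of the spatula, mid-thickness.
- spatula_tip (a point): Tip of the spatula's blade, mid-thickness.
- peeler: Black peeler, 170 x 25 x 18 mm, lying in the narrow part of the drawer; leave it there. Origin: centre of its underside.
- coffee_tin: White round tin with a wooden lid, 87 mm across and 135 mm high, on the rear of the unit's top; leave it. Origin: centre of its underside.
- sugar_tin: Blue square-sided tin with a wooden lid, 97 mm across and 120 mm high, on the rear of the unit's top; leave it. Origin: centre of its underside.
- drawer_floor (a point): Point on the drawer's floor, 12 mm above the worktop, at the middle of its wide part; moves with the drawer, axes as the unit's. From it the inside runs 145 mm forward (-x) to the front panel and 145 mm back; the wide part, with the spatula, is 124 mm wide (y -62 to +62 mm); then a 6 mm divider 22 mm high, and a 54 mm wide part with a peeler.

How it is judged:
By the outcome, as a careful person would: the job done as asked, in the order asked, and still so for the second after the job is handed in, while the arm keeps its last pose, push and grip.
It also fails if it takes over 54 s, if anything falls off the work surface, if the arm or the gripper's body presses on something with over 40 N, if the wrist force passes 120 N, or if a joint passes its speed limit or range.

## Robot

A 6-joint arm with a two-finger parallel gripper is mounted at the origin on a cart in front of the work surface, level with it; the furniture and walls round the work are solid. World frame = base frame: x ahead of the robot, y to its left, z up, the work surface at z = 0. Lengths are in m, angles in rad, forces in N, time in s.
With the tool pointing down it reaches from about 0.225 to 0.875 m from the base axis. Payload 3.4 kg.
Tool frame: the origin (TCP) lies at the very end of the fingers, on their centre line; the grasp point (between the pads) lies 19 mm behind it (r.grasp_offset is the distance from the TCP to the grasp point, in m); z points along the fingers, y is the line along which they close (so a half turn about z gives the same grasp; the last joint's range is limited). The gripper opens to 85 mm and grips with 20 to 120 N. Pads are 22 mm wide; open, the fingers measure 114 mm over their backs; the gripper's body (76 mm by 85 mm) begins 54 mm behind the grasp point. The pads swing forward as they close: fully open they stand 13 mm farther back than shut.
Start: joints at [-1.306, 0.276, 1.505, -0, 1.361, -0.121], TCP at [0.216, -0.533, 0.231] pointing down, gripper open.
Joint ranges: [-2.89, 2.89], [-0.75, 2.08], [0.22, 2.7], [-1.18, 4.32], [0.11, 2.71], [-2.7, 2.7]. Speed limits (rad/s): [2.57, 2.57, 3.14, 3.14, 3.14, 3.14].

## Interface

Orientations are given as a rotation vector (axis times angle).
In Python, from plant import r gives the robot as it stands.
- The arm moves only by the tool arm_command, never from a script. Its argument "moves" is a list that holds one entry, the list of rows, each a list of 5 numbers: the opening, from 0 (shut) to 1 (fully open), then the shift along the world's x, y, z in units of 40 mm (1.0 is 40 mm), then the turn about the world's z in units of 5 degrees (1.0 is 5 degrees). A call has 1 to 20 rows; each row is the pose to reach, as a shift and turn from the pose commanded when the call began; what a row does not reach only later rows make up. A row lasts 1/12 s, in which the tool goes at most 41.7 mm and 7.16 degrees, less where a joint would pass 70% of its speed; a pose out of reach is approached as far as the arm can. A call with a gripper value outside its range is refused whole. The fingers move at their own pace and stop on an object; "squeeze" is the grip in N (left out, the last holds). Time passes only in rows, so rows that repeat a pose let the fingers close. It gives the time, the measured TCP pose, the force, the opening and the grip force at its end, in the units of the state.
- r.state(): the state, without advancing time (a new reading comes with each control period).
- r.get_image(name): name is "side" or "top"; returns (picture, depth): 420x560x3 uint8, red, green, blue; 420x560 float32, m along the optical axis (not along the pixel's ray), 0 where there is no reading.
- r.get_calibration(name): a dict with "fovy" (degrees; the focal length in pixels is half the picture's height over the tangent of half this angle, whatever the lens; pixels are square), "cx", "cy" (the principal point, pixels), "dist_coeffs" ([k1, k2, p1, p2, k3] as OpenCV has them; the pictures are not rectified), "R" (3x3) and "t" (3): a world point X has camera coordinates R X + t. Camera axes: x right, y down, z forward; pixel columns grow to the right and rows downward; lengths in m; the calibration is good to about 2 mm. A picture is of the moment at which its call begins. get_calibration takes no time and is no camera call.
- r.sign_off(): hands the job in; it is judged then, once.
The state is a dict: "time": time; "q": joint angles; "joint_vel": joint speeds; "effort": joint torques, N m; "ee_pos": TCP position; "ee_rot": TCP orientation; "ft_force": force on the tool from outside, world axes, zero at the start; "wrist_torque": the same for the moment, N m; "finger_gap": opening from 0.0 (shut) to 1.0 (fully open); "finger_force": force on a finger pad.
Only numpy, scipy, OpenCV 4.12 (cv2) and the standard library are available. Lean on these libraries where they do the work, as an engineer would, in place of code of your own. Each camera call takes 0.05 s, during which the arm holds its last target. There are 200 camera calls.

## Working session

There is one attempt and no reset: what is moved stays moved. The work goes in short steps, Python scripts to look and compute and a tool call to move; the robot and the scene stay as the last step left them, time stands still between calls to the robot, and variables do not carry over. Pictures are saved under pics/ and viewed, at most 11 in all, crops included, and the job is handed in when it is done.

Besides the shell and the picture viewer there is one more tool, called after ">>>" as name(argument=value, ...), one argument or row to a line, values as JSON. arm_command: Moves the arm, as the interface text tells. Its arguments: {"type":"object","properties":{"moves":{"type":"array"},"squeeze":{"type":"number"}},"required":["moves"]}

```bash
mkdir -p pics; ls
cat > h.py <<'E'
import numpy as np, cv2
from plant import r
def snap(n,f):
    im,d=r.get_image(n); cv2.imwrite(f'pics/{f}.png',im[:,:,::-1]); np.save(f'pics/{f}.npy',d); return im,d
def K(n):
    c=r.get_calibration(n); f=210/np.tan(np.radians(c['fovy'])/2)
    return np.array([[f,0,c['cx']],[0,f,c['cy']],[0,0,1]]),np.array(c['dist_coeffs'],float),np.array(c['R']),np.array(c['t'])
def ray(n,u,v):
    k,dc,R,t=K(n); p=cv2.undistortPoints(np.array([[[u,v]]],float),k,dc)[0,0]
    return -R.T@t, R.T@np.array([p[0],p[1],1])
def atz(n,u,v,z):
    o,d=ray(n,u,v); return o+d*(z-o[2])/d[2]
def dep(n,u,v,D):
    o,d=ray(n,u,v); return o+d*np.median(D[v-1:v+2,u-1:u+2])
def proj(n,X):
    k,dc,R,t=K(n); return cv2.projectPoints(np.atleast_2d(X).astype(float),cv2.Rodrigues(R)[0],t,k,dc)[0][:,0]
E
python3 - <<'E'
from h import *
for n in('side','top'): snap(n,n+'0'); print(n,K(n)[0][0,0],*ray(n,280,210))
print(r.state())
E
```

```text
pics
side 507.0146359478625 [0.40924337 0.63772828 0.46151043] [ 0.14174492 -0.88398681 -0.44592622]
top 391.8994715335752 [ 0.39833872 -0.09539438  0.91086199] [ 0.20095568 -0.02373455 -0.97937932]
{'time': 0.1, 'q': array([-1.30600147e+00,  2.76555251e-01,  1.50600594e+00, -1.76768929e-05,
        1.36069914e+00, -1.21006137e-01]), 'joint_vel': array([-0.00093572, -0.0035732 , -0.00332721,  0.0016722 ,  0.0005497 ,
        0.00178243]), 'effort': array([ 1.07055392e-03, -4.17700231e+01, -2.46404743e+01, -3.71270016e-04,
        5.72196077e-03, -7.75216648e-06]), 'ee_pos': array([ 0.21623571, -0.53228649,  0.23051305]), 'ee_rot': array([-3.08169098e+00, -6.01950474e-01,  2.15137795e-04]), 'ft_force': array([ 0.05575045,  0.13432163, -0.1056166 ]), 'wrist_torque': array([ 0.01960177, -0.00518318, -0.02157893]), 'finger_force': 0.0, 'finger_gap': 0.9971086933524564}
```

View pics/top0.png

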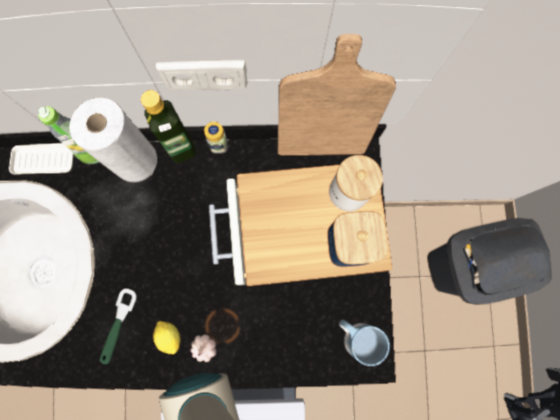

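View pics/side0.png

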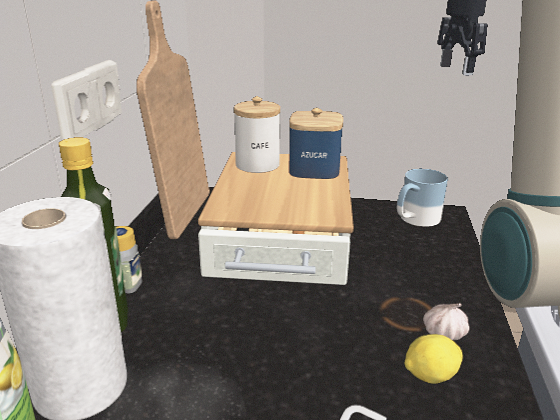

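The top view shows the unit's wooden roof with its front to image-left: roof corners near (237,171), (246,283) and (389,270), handle bar from (212,206) to (217,263). Side view shows the drawer shut with the bar from (226,266) to (314,270).

Run:
```python
from h import *
D=np.load('pics/top0.npy')
a,b,c=[atz('top',u,v,.102) for u,v in((237,171),(246,283),(389,270))]
print(a,b,c,np.linalg.norm(a-b),np.linalg.norm(c-b))
print('bar',[atz('top',u,v,.0675) for u,v in((212,206),(217,263))])
print('barside',[atz('side',u,v,.062) for u,v in((226,266),(314,270))])
print(dep('top',260,230,D),dep('top',214,235,D))
im=cv2.imread('pics/top0.png'); cv2.imwrite('pics/c1.png',cv2.resize(im[150:300,190:400],None,fx=3.8,fy=3.8,interpolation=cv2.INTER_CUBIC))
```

```text
[ 0.65172203 -0.02461928  0.102     ] [ 0.41389926 -0.04206888  0.102     ] [ 0.43255569 -0.33857726  0.102     ] 0.23846206876446663 0.29709473566771166
bar [array([0.58338295, 0.03358467, 0.0675    ]), array([0.45821849, 0.02193846, 0.0675    ])]
barside [array([0.58324791, 0.03919518, 0.062     ]), array([0.45711257, 0.02630071, 0.062     ])]
[ 0.52252863 -0.07228     0.10231871] [0.51894567 0.02871284 0.06730867]
```

View pics/c1.png

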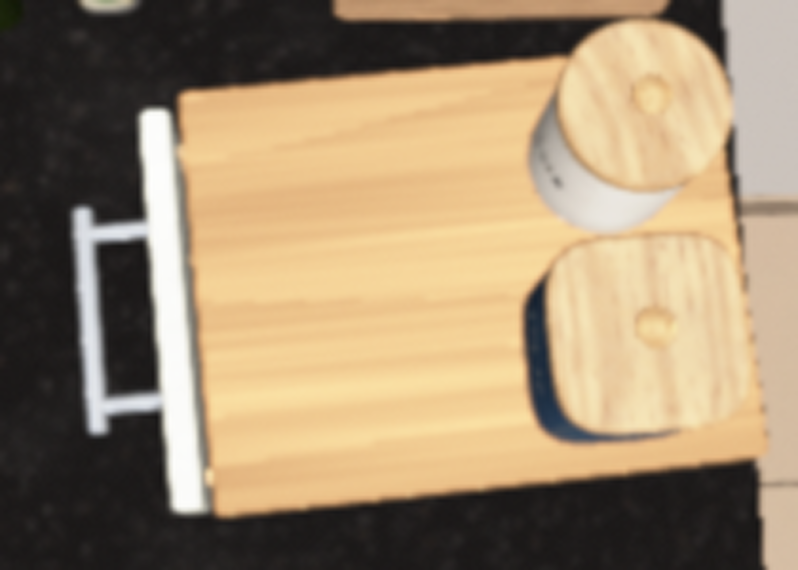

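Run:
```python
from h import *
from scipy.spatial.transform import Rotation as Ro
from scipy.optimize import least_squares
U=[((237.4,174.2),(-.153,.115,.102)),((247.1,286),(-.153,-.115,.102)),((391.3,270.5),(.15,-.115,.102))]
def tf(p,l): c,s=np.cos(p[2]),np.sin(p[2]); l=np.array(l); return np.array([p[0]+c*l[0]-s*l[1],p[1]+s*l[0]+c*l[1],l[2]])
f=lambda p:np.concatenate([proj('top',tf(p,l))[0]-uv for uv,l in U])
s=least_squares(f,[.52,-.18,-1.5]); print('unit',s.x,np.degrees(s.x[2]),s.fun.round(1))
for uv in((211.8,204.5),(215.8,264.2)): print('bar',atz('top',*uv,.0675))
for uv in((226.8,179.5),(235.3,285)): print('panel',atz('top',*uv,.09))
S=r.state(); M=Ro.from_rotvec(S['ee_rot']).as_matrix(); print(M.round(3)); print('closing deg',np.degrees(np.arctan2(M[1,1],M[0,1])))
D=np.load('pics/top0.npy'); print(dep('top',150,120,D),dep('top',345,45,D),dep('top',120,180,D),dep('top',175,65,D))
```

```text
unit [ 0.53618577 -0.18699854 -1.5012735 ] -86.01663530568483 [ 0.4  1.9 -0.9 -1.5  0.6 -0.3]
bar [0.58677248 0.03405984 0.0675    ]
bar [0.45570114 0.02450763 0.0675    ]
panel [ 0.63667957 -0.001398    0.09      ]
panel [ 0.41048042 -0.01912274  0.09      ]
[[ 0.926  0.376 -0.   ]
 [ 0.376 -0.926  0.002]
 [ 0.    -0.002 -1.   ]]
closing deg -67.89501037484636
[0.72656046 0.13590279 0.20641561] [ 0.76291452 -0.21410717  0.38546215] [0.66746704 0.26980539 0.00081475] [0.76836558 0.05971893 0.32815413]
```

>>> arm_command(
  moves=[
    [[0.5, 0, 0, 0.9, 0], [0.5, 0, 0, 1.7, 0], [0.5, 7.6, 14.05, 1.7, -3.6], [0.5, 7.6, 14.05, 1.7, -3.6], [0.5, 7.6, 14.05, 1.7, -3.6], [0.5, 7.6, 14.05, 1.7, -3.6], [0.5, 7.6, 14.05, 1.7, -3.6], [0.5, 7.6, 14.05, 1.7, -3.6], [0.5, 7.6, 14.05, 1.7, -3.6], [0.5, 7.6, 14.05, 1.7, -3.6], [0.5, 7.6, 14.05, 1.7, -3.6], [0.5, 7.6, 14.05, 1.7, -3.6], [0.5, 7.6, 14.05, 1.7, -3.6], [0.5, 7.6, 14.05, 1.7, -3.6], [0.5, 7.6, 14.05, 1.7, -3.6], [0.5, 7.6, 14.05, 1.7, -3.6], [0.5, 7.6, 14.05, 1.7, -3.6], [0.5, 7.6, 14.05, 1.7, -3.6], [0.5, 7.6, 14.05, 1.7, -3.6], [0.5, 7.6, 14.05, 1.7, -3.6]],
  ],
  squeeze=40,
)

```text
time: 1.77
ee_pos: [0.5201, 0.0297, 0.2986]
ee_rot: [3.139, 0.116, -0.003]
ft_force: [-1.1, 0.2, -0.2]
finger_gap: 0.498
finger_force: 0.0
```

>>> arm_command(
  moves=[
    [[0.5, 0, 0, -1, 0], [0.5, 0, 0, -2, 0], [0.5, 0, 0, -3, 0], [0.5, 0, 0, -4, 0], [0.5, 0, 0, -4.6, 0], [0.5, 0, 0, -5.1, 0], [0.5, 0, 0, -5.6, 0], [0.5, 0, 0, -6, 0], [0.5, 0, 0, -6.4, 0], [0.5, 0, 0, -6.4, 0], [0.5, 0, 0, -6.4, 0], [0, 0, 0, -6.4, 0], [0, 0, 0, -6.4, 0], [0, 0, 0, -6.4, 0], [0, 0, 0, -6.4, 0], [0, 0, 0, -6.4, 0], [0, 0, 0, -6.4, 0], [0, 0, 0, -6.4, 0]],
  ],
)

```text
time: 3.27
ee_pos: [0.5212, 0.0274, 0.0457]
ee_rot: [3.138, 0.11, 0.005]
ft_force: [-2.7, -1.2, 15.4]
finger_gap: 0.108
finger_force: 39.1
```

>>> arm_command(
  moves=[
    [[0, -0.01, 0.15, -6.4e-17, 0], [0, -0.03, 0.45, 0, 0], [0, -0.06, 0.8, 0, 0], [0, -0.09, 1.2, 0, 0], [0, -0.12, 1.6, 0, 0], [0, -0.15, 2.0, 0, 0], [0, -0.18, 2.4, 0, 0], [0, -0.2, 2.8, 0, 0], [0, -0.23, 3.1, 0, 0], [0, -0.25, 3.35, 0, 0], [0, -0.26, 3.55, 0, 0], [0, -0.27, 3.7, 0, 0], [0, -0.28, 3.78, 0, 0], [0, -0.28, 3.78, 0, 0], [0, -0.28, 3.78, 0, 0]],
  ],
)

```text
time: 4.52
ee_pos: [0.5095, 0.1728, 0.0457]
ee_rot: [3.127, 0.118, 0.001]
ft_force: [-1.5, -19.2, 18.4]
finger_gap: 0.107
finger_force: 40.1
```

>>> arm_command(
  moves=[
    [[0, 0, -0.08, 0, 0], [0.5, 0, -0.08, 0, 0], [0.5, 0, -0.08, 0, 0], [0.5, 0, -0.08, 0, 0], [0.5, 0, -0.08, 0, 0], [0.5, 0, -0.08, 1, 0], [0.5, 0, -0.08, 2, 0], [0.5, 0, -0.08, 3, 0], [0.5, -1, -0.08, 4, 0], [0.5, -2, -0.08, 4.5, 0], [0.5, -3, -0.08, 4.5, 0], [0.5, -4, -0.08, 4.5, 0], [0.5, -4, -0.08, 4.5, 0]],
  ],
)

```text
time: 5.6
ee_pos: [0.3426, 0.1764, 0.2231]
ee_rot: [3.139, 0.115, -0.008]
ft_force: [-0.5, 0.8, -0.7]
finger_gap: 0.501
finger_force: 0.0
```

Run:
```python
from h import *
im,d=snap('top','top1'); c=im[150:300,140:350,::-1]; cv2.imwrite('pics/c2.png',cv2.resize(c,None,fx=3.8,fy=3.8,interpolation=cv2.INTER_CUBIC))
snap('side','side1')
```

```text
(no output)
```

View pics/c2.png

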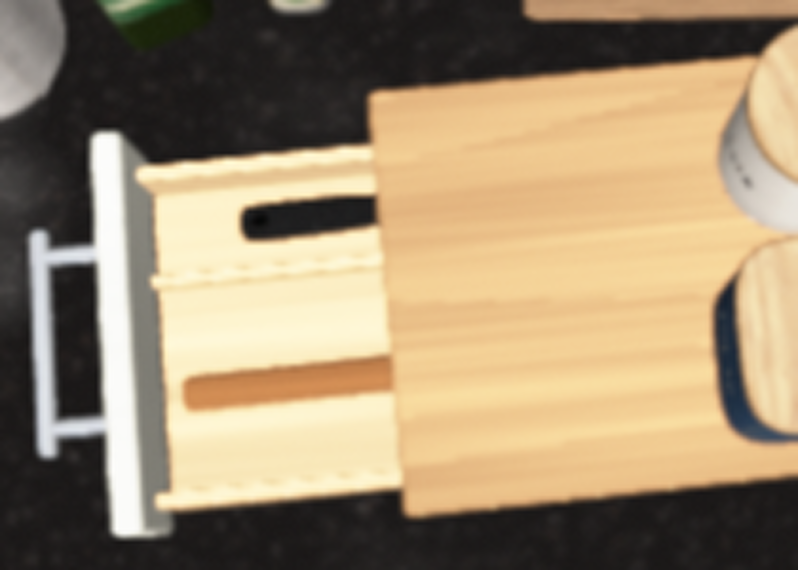

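View pics/side1.png

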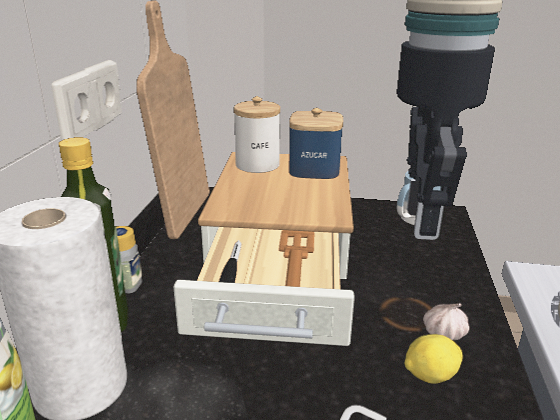

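The drawer is open. In the side view the slotted spatula lies in the wide part (handle end near (290,285)) and the peeler in the narrow part. In the top crop the handle runs from (184,394) to the roof edge at (391,372).

Run:
```python
from h import *
q=lambda x,y:(x/3.8+140,y/3.8+150)
P=lambda n,x,y,z: print(n,atz('top',*q(x,y),z).round(4))
P('end',184,394,.024);P('end mid@roof',391,372,.027)
P('up edge a',200,376,.027);P('lo edge a',200,410,.027);P('up b',380,357,.027);P('lo b',380,389,.027)
P('roof u',370,92,.102);P('roof l',404,516,.102);P('panel out top u',92,134,.09);P('panel out top l',113,536,.09);P('panel in top u',122,132,.09);P('panel in top l',142,535,.09)
P('bar',40,345,.0675)
D=np.load('pics/top1.npy')
for x,y in((230,390),(340,378),(300,300)):
  u,v=map(round,q(x,y)); print('dep',dep('top',u,v,D).round(4))
D=np.load('pics/side1.npy')
for n,u,v in(('top mid',291,279),('blade',297,240)): print(n,dep('side',u,v,D).round(4),atz('side',u,v,.027).round(4))
```

```text
end [0.4835 0.093  0.024 ]
end mid@roof [ 0.494  -0.0309  0.027 ]
up edge a [0.4938 0.083  0.027 ]
lo edge a [0.4736 0.0827 0.027 ]
up b [ 0.5031 -0.0244  0.027 ]
lo b [ 0.484  -0.0243  0.027 ]
roof u [ 0.6445 -0.0254  0.102 ]
roof l [ 0.4083 -0.0427  0.102 ]
panel out top u [0.6267 0.135  0.09  ]
panel out top l [0.4003 0.1169 0.09  ]
panel in top u [0.6275 0.1177 0.09  ]
panel in top l [0.4006 0.101  0.09  ]
bar [0.5088 0.1674 0.0675]
dep [0.4842 0.0637 0.0276]
dep [0.4921 0.0005 0.0271]
dep [0.5406 0.0253 0.0121]
top mid [0.4928 0.0038 0.0271] [0.4929 0.0036 0.027 ]
blade [ 0.5015 -0.1296  0.0186] [ 0.4998 -0.115   0.027 ]
```

Run:
```python
from h import *
q=lambda x,y:(x/3.8+140,y/3.8+150)
D=np.load('pics/top1.npy'); D0=np.load('pics/top0.npy')
print(dep('top',151,240,D),dep('top',214,235,D0))
print('side bar1',[atz('side',u,v,.062).round(4) for u,v in((206,328),(311,334))],'bar0',[atz('side',u,v,.062).round(4) for u,v in((226,266),(314,270))])
S0=np.load('pics/side0.npy');S1=np.load('pics/side1.npy'); print(dep('side',270,268,S0),dep('side',260,331,S1))
print('panel face depth',dep('side',275,255,S0),dep('side',265,312,S1))
for u in range(146,158): print(u,D[240,u].round(3),end=' ')
```

```text
[0.51050792 0.16643543 0.06739229] [0.51894567 0.02871284 0.06730867]
side bar1 [array([0.5717, 0.1762, 0.062 ]), array([0.4463, 0.1639, 0.062 ])] bar0 [array([0.5832, 0.0392, 0.062 ]), array([0.4571, 0.0263, 0.062 ])]
[0.51921685 0.03589742 0.06410976] [0.50622649 0.17210162 0.06405899]
panel face depth [ 0.5195434  -0.00760011  0.05951193] [0.5084269  0.12947405 0.05916771]
146 0.912 147 0.909 148 0.908 149 0.841 150 0.842 151 0.844 152 0.847 153 0.847 154 0.909 155 0.908 156 0.914 157 0.908
```

>>> arm_command(
  moves=[
    [[0.5, 1, -0.1, 0, 0], [0.5, 2, -0.1, 0, 0], [0.5, 3, -0.1, 0, 0], [0.5, 4.15, -0.1, 0, 0], [0.5, 4.15, -0.1, -1, 0], [0.5, 4.15, -0.1, -2, 0], [0.5, 4.15, -0.1, -3, 0], [0.5, 4.15, -0.1, -3.6, 0], [0.5, 4.15, -0.1, -4.1, 0], [0.5, 4.15, -0.1, -4.4, 0], [0.5, 4.15, -0.1, -4.4, 0], [0, 4.15, -0.1, -4.4, 0], [0, 4.15, -0.1, -4.4, 0], [0, 4.15, -0.1, -4.4, 0], [0, 4.15, -0.1, -4.4, 0], [0, 4.15, -0.1, -4.4, 0], [0, 4.15, -0.1, -4.4, 0]],
  ],
  squeeze=30,
)

```text
time: 7.12
ee_pos: [0.5164, 0.173, 0.0466]
ee_rot: [3.139, 0.113, 0.003]
ft_force: [4.6, -1.3, -10.4]
finger_gap: 0.114
finger_force: 29.1
```

>>> arm_command(
  moves=[
    [[0, 0, 0.05, 0, 0], [0, 0, 0.1, 0, 0], [0, -0.01, 0.15, 0, 0], [0, -0.01, 0.15, 0, 0], [0, -0.01, 0.15, 0, 0]],
  ],
)

```text
time: 7.53
ee_pos: [0.5163, 0.1733, 0.0466]
ee_rot: [3.128, 0.119, 0.002]
ft_force: [7.7, -19.7, -8.6]
finger_gap: 0.111
finger_force: 29.6
```

>>> arm_command(
  moves=[
    [[0, 0, -0.12, 0, 0], [0.45, 0, -0.12, 0, 0], [0.45, 0, -0.12, 0, 0], [0.45, 0, -0.12, 0, 0], [0.45, 0, -0.12, 0, 0], [0.45, 0, -0.12, 1, 0], [0.45, 0, -0.12, 2, 0], [0.45, 0, -0.12, 3, 0], [0.45, 0, -0.12, 3, 0]],
  ],
)

```text
time: 8.28
ee_pos: [0.5195, 0.1761, 0.1757]
ee_rot: [-3.137, -0.114, -0.024]
ft_force: [0.7, 0.2, 1.3]
finger_gap: 0.449
finger_force: 0.0
```

Run:
```python
from h import *
s=r.state(); print(s['q'],s['ee_pos'],s['ee_rot'],s['time'])
im,D=snap('side','side2')
print('side bar2',dep('side',260,331,D)); c=im[200:350,150:400,::-1]; cv2.imwrite('pics/c3.png',cv2.resize(c,None,fx=3.2,fy=3.2,interpolation=cv2.INTER_CUBIC))
im,D=snap('top','top2'); print(dep('top',151,250,D))
```

```text
[1.99743645e-01 2.65440386e-01 1.66372889e+00 3.51242018e-04
 1.19661350e+00 1.69802326e+00] [0.51950372 0.1760994  0.17572767] [-3.13654538 -0.1135783  -0.02439637] 8.2833
side bar2 [0.5056376  0.17492897 0.06647237]
[0.48884939 0.16619706 0.06580294]
```

View pics/c3.png

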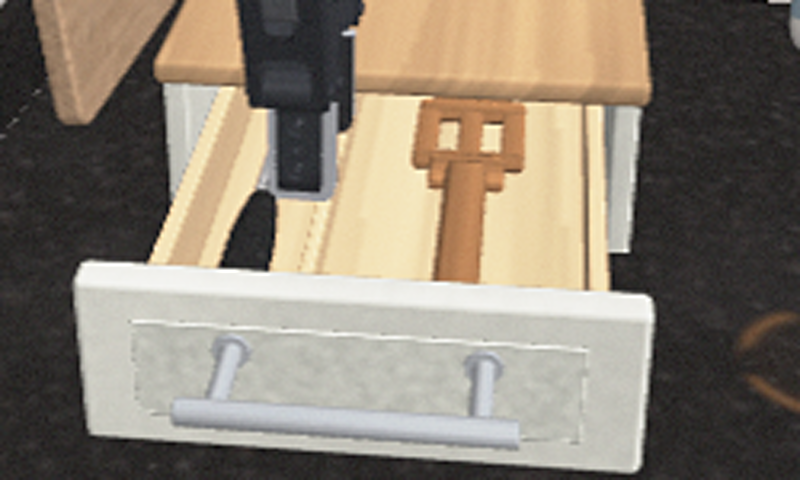

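>>> arm_command(
  moves=[
    [[0.45, -0.8, -3.3, 0, 18.2], [0.45, -0.8, -3.3, 0, 18.2], [0.45, -0.8, -3.3, 0, 18.2], [0.45, -0.8, -3.3, 0, 18.2], [0.45, -0.8, -3.3, 0, 18.2], [0.45, -0.8, -3.3, 0, 18.2], [0.45, -0.8, -3.3, 0, 18.2], [0.45, -0.8, -3.3, 0, 18.2], [0.45, -0.8, -3.3, 0, 18.2], [0.45, -0.8, -3.3, 0, 18.2], [0.45, -0.8, -3.3, 0, 18.2], [0.45, -0.8, -3.3, 0, 18.2], [0.45, -0.8, -3.3, 0, 18.2], [0.45, -0.8, -3.3, 0, 18.2], [0.45, -0.8, -3.3, 0, 18.2]],
  ],
)

```text
time: 9.63
ee_pos: [0.4816, 0.0427, 0.166]
ee_rot: [-2.122, -2.313, 0.003]
ft_force: [0.3, -1.1, -0.3]
finger_gap: 0.447
finger_force: 0.0
```

Run:
```python
from h import *
s=r.state(); p=s['ee_pos']; print(p,s['ee_rot'],s['time'])
im,D=snap('side','side3'); 
for n in('side','top'): print(n,proj(n,p))
for X in([.4835,.093,.024],[.488,.045,.027],[.4928,.0038,.027]): print(proj('side',X))
c=im[180:330,200:350,::-1]; cv2.imwrite('pics/c4.png',cv2.resize(c,None,fx=4,fy=4,interpolation=cv2.INTER_CUBIC))
```

```text
[0.48160095 0.04270843 0.16597331] [-2.12195351 -2.31328606  0.0029129 ] 9.6333
side [[297.315678   208.30112107]]
top [[199.021775   247.35969466]]
[[288.27131831 318.46356922]]
[[290.19570803 295.44958974]]
[[291.02829387 279.0657038 ]]
```

View pics/c4.png

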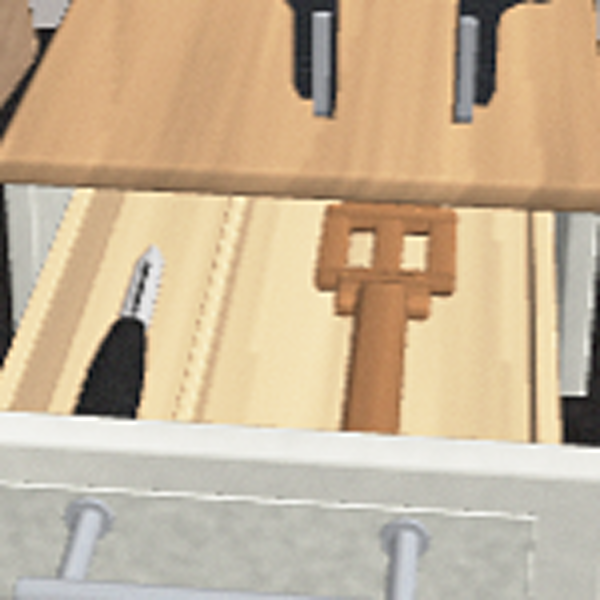

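>>> arm_command(
  moves=[
    [[0.45, 0.15, 0.05, -0.5, 0], [0.45, 0.15, 0.05, -1.2, 0], [0.45, 0.15, 0.05, -1.8, 0], [0.45, 0.15, 0.05, -2.4, 0], [0.45, 0.15, 0.05, -2.4, 0], [0.45, 0.15, 0.05, -2.4, 0], [0.45, 0.15, 0.05, -2.4, 0]],
  ],
)

```text
time: 10.27
ee_pos: [0.4895, 0.0444, 0.0721]
ee_rot: [2.121, 2.317, 0.001]
ft_force: [0.5, -0.6, -0.5]
finger_gap: 0.45
finger_force: 0.0
```

>>> arm_command(
  moves=[
    [[0.45, 0, 0, -0.4, 0], [0.45, 0, 0, -0.8, 0], [0.45, 0, 0, -1.1, 0], [0.45, 0, 0, -1.3, 0], [0.45, 0, 0, -1.4, 0], [0.45, 0, 0, -1.4, 0], [0.45, 0, 0, -1.4, 0], [0, 0, 0, -1.4, 0], [0, 0, 0, -1.4, 0], [0, 0, 0, -1.4, 0], [0, 0, 0, -1.4, 0], [0, 0, 0, -1.4, 0], [0, 0, 0, -1.4, 0]],
  ],
  squeeze=20,
)

```text
time: 11.35
ee_pos: [0.4894, 0.0444, 0.0162]
ee_rot: [2.12, 2.317, 0.002]
ft_force: [-0.3, 0.2, 6.4]
finger_gap: 0.247
finger_force: 21.0
```

>>> arm_command(
  moves=[
    [[0, 0, 0, 0.1, 0], [0, 0, 0, 0.3, 0], [0, 0, 0, 0.5, 0], [0, 0, 0, 0.7, 0], [0, 0, 0, 0.9, 0], [0, 0, 0, 1.0, 0], [0, 0, 0, 1.0, 0], [0, 0, 0, 1.0, 0]],
  ],
)

```text
time: 12.02
ee_pos: [0.4889, 0.0444, 0.0557]
ee_rot: [2.12, 2.318, 0.001]
ft_force: [-0.1, 0.3, -0.6]
finger_gap: 0.253
finger_force: 20.1
```

Run:
```python
from h import *
im,D=snap('side','side4'); snap('top','top4')
c=im[200:340,200:360,::-1]; cv2.imwrite('pics/c5.png',cv2.resize(c,None,fx=4,fy=4,interpolation=cv2.INTER_CUBIC))
```

```text
(no output)
```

View pics/c5.png

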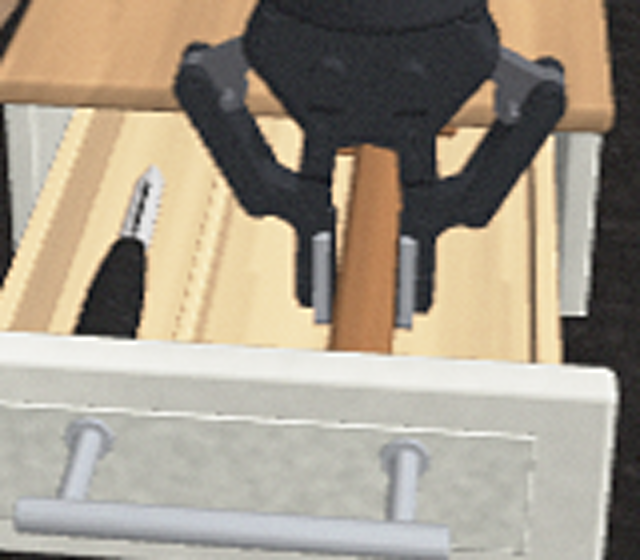

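Run:
```python
from h import *
D=np.load('pics/side4.npy')
for x,y in((362,345),(364,320),(368,290),(370,250),(372,210),(374,165)):
  print(x,y,dep('side',200+round(x/4),200+round(y/4),D).round(4))
```

```text
362 345 [0.4842 0.0782 0.0667]
364 320 [0.4849 0.0638 0.0666]
368 290 [0.4863 0.0443 0.0668]
370 250 [0.4901 0.0178 0.0663]
372 210 [ 0.4925 -0.0093  0.0668]
374 165 [ 0.4958 -0.0431  0.0662]
```

>>> arm_command(
  moves=[
    [[0, 0, 0, 0.2, 0], [0, 0, 0, 0.4, 0], [0, 0, 0, 0.5, 0], [0, 0, 0, 0.55, 0], [0, 0, 0, 0.6, 0], [0, 0, 0, 0.65, 0], [0, 0, 0, 0.65, 0]],
  ],
  squeeze=20,
)

```text
time: 12.7
ee_pos: [0.4889, 0.0444, 0.0816]
ee_rot: [2.12, 2.318, 0.0]
ft_force: [0.7, -0.0, -1.0]
finger_gap: 0.255
finger_force: 20.0
```

>>> arm_command(
  moves=[
    [[0, 0, 0, 0.05, 0], [0, 0, 0, 0.1, 0], [0, 0, 0, 0.15, 0], [0, 0, 0, 0.2, 0], [0, 0, 0, 0.2, 0]],
  ],
)

```text
time: 13.12
ee_pos: [0.4888, 0.0445, 0.0897]
ee_rot: [2.12, 2.318, 0.0]
ft_force: [-0.8, -0.2, -1.4]
finger_gap: 0.252
finger_force: 19.8
```

Run:
```python
from h import *
im,D=snap('side','side5'); print(r.state()['wrist_torque'])
o,_=ray('side',290,250)
for v in range(225,300,8):
  X=[dep('side',u,v,D) for u in range(288,297)]
  X=[x for x in X if .475<x[0]<.505 and x[2]>.05]
  if X: print(v,np.median(X,0).round(4),len(X))
```

```text
[ 0.06048651  0.07859029 -0.03590133]
225 [ 0.4984 -0.035   0.0985] 9
233 [ 0.497  -0.0263  0.0895] 9
241 [0.4925 0.0059 0.0944] 9
249 [0.4883 0.0353 0.0987] 9
257 [0.4844 0.0627 0.1028] 9
265 [0.4808 0.089  0.107 ] 9
273 [0.4797 0.0996 0.1018] 8
289 [0.4782 0.1176 0.0901] 6
297 [0.4777 0.1284 0.0856] 4
```

>>> arm_command(
  moves=[
    [[0, 0, 0, 0.06, 0], [0, 0, 0, 0.12, 0], [0, 0, 0, 0.18, 0], [0, 0, 0, 0.24, 0], [0, 0, 0, 0.3, 0], [0, 0, 0, 0.35, 0], [0, 0, 0, 0.35, 0]],
  ],
)

```text
time: 13.75
ee_pos: [0.489, 0.0445, 0.1038]
ee_rot: [2.12, 2.318, 0.001]
ft_force: [-0.2, 1.0, -1.7]
finger_gap: 0.249
finger_force: 19.7
```

Run:
```python
from h import *
im,D=snap('side','side6')
for v in range(217,300,8):
  X=[dep('side',u,v,D) for u in range(288,297)]
  X=[x for x in X if .475<x[0]<.505 and x[2]>.05]
  if X: print(v,np.median(X,0).round(4),len(X))
```

```text
217 [ 0.4998 -0.0548  0.1023] 7
225 [ 0.4983 -0.0341  0.099 ] 9
233 [ 0.4963 -0.0214  0.0927] 9
241 [0.4887 0.0344 0.1107] 9
249 [0.4823 0.081  0.1262] 9
257 [0.4803 0.0991 0.1254] 8
289 [0.4781 0.1176 0.0899] 6
297 [0.4777 0.1286 0.0859] 4
```

>>> arm_command(
  moves=[
    [[0, 0, 0, -0.1, 0], [0, 0, 0, -0.2, 0], [0, 0, 0, -0.2, 0], [0, 0, 0, -0.2, 0], [0, 0, 0, -0.2, 0]],
  ],
  squeeze=50,
)

```text
time: 14.22
ee_pos: [0.4887, 0.0444, 0.0951]
ee_rot: [-2.12, -2.318, 0.0]
ft_force: [-0.1, 0.8, -2.0]
finger_gap: 0.234
finger_force: 54.0
```

>>> arm_command(
  moves=[
    [[0, -0.01, 0.15, 0.05, 0], [0, -0.03, 0.4, 0.13, 0], [0, -0.06, 0.7, 0.23, 0], [0, -0.09, 1.0, 0.33, 0], [0, -0.11, 1.3, 0.42, 0], [0, -0.14, 1.6, 0.52, 0], [0, -0.17, 1.9, 0.62, 0], [0, -0.19, 2.2, 0.72, 0], [0, -0.19, 2.2, 0.72, 0]],
  ],
)

```text
time: 14.97
ee_pos: [0.4816, 0.135, 0.1252]
ee_rot: [2.117, 2.32, 0.004]
ft_force: [1.3, -0.0, -1.1]
finger_gap: 0.239
finger_force: 54.0
```

Run:
```python
from h import *
im,D=snap('side','side7'); snap('top','top7')
c=im[150:350,170:400,::-1]; cv2.imwrite('pics/c6.png',cv2.resize(c,None,fx=3,fy=3,interpolation=cv2.INTER_CUBIC))
```

```text
(no output)
```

View pics/c6.png

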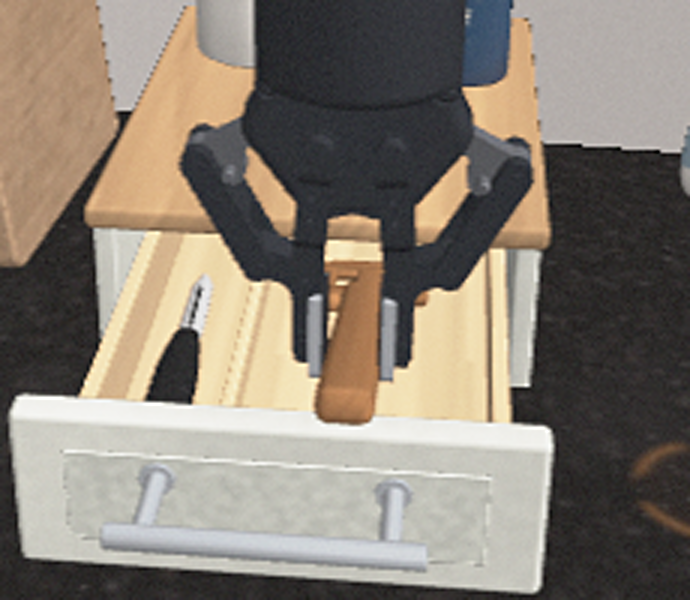

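The spatula is held at a slant, handle end clear over the drawer front; forces are near zero. Continuing along its axis.

>>> arm_command(
  moves=[
    [[0, -0.02, 0.2, 0.07, 0], [0, -0.04, 0.5, 0.17, 0], [0, -0.07, 0.8, 0.27, 0], [0, -0.1, 1.1, 0.37, 0], [0, -0.12, 1.4, 0.47, 0], [0, -0.15, 1.7, 0.57, 0], [0, -0.18, 2.0, 0.67, 0], [0, -0.2, 2.3, 0.77, 0], [0, -0.23, 2.6, 0.87, 0], [0, -0.23, 2.6, 0.87, 0]],
  ],
)

```text
time: 15.9
ee_pos: [0.4724, 0.2392, 0.1599]
ee_rot: [2.118, 2.32, 0.004]
ft_force: [0.1, -0.3, -0.7]
finger_gap: 0.239
finger_force: 54.1
```

Run:
```python
from h import *
im,D=snap('side','side8'); 
for v in range(190,300,8):
  X=[dep('side',u,v,D) for u in range(278,297)]
  X=[x for x in X if .44<x[0]<.505 and x[2]>.04]
  if X: print(v,np.median(X,0).round(4),len(X))
```

```text
190 [0.462  0.2749 0.2966] 19
198 [0.462  0.2737 0.2889] 19
206 [0.4656 0.2489 0.2698] 19
214 [0.4653 0.2496 0.2624] 19
222 [0.4652 0.2496 0.2544] 19
230 [0.465  0.25   0.2466] 19
238 [0.4649 0.2492 0.2381] 19
246 [0.4582 0.2544 0.2339] 6
254 [0.4925 0.0566 0.102 ] 19
262 [0.4827 0.1232 0.1323] 15
270 [0.4776 0.1572 0.1437] 19
278 [0.4732 0.1879 0.1532] 19
286 [0.4692 0.2151 0.1622] 19
294 [0.4657 0.2387 0.1698] 19
```

View pics/side8.png

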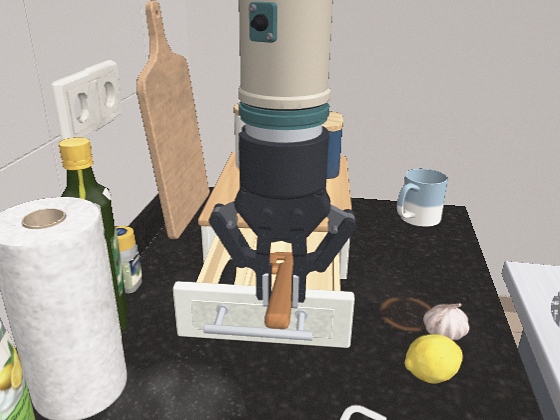

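>>> arm_command(
  moves=[
    [[0, 0, 0.2, 0.3, 0], [0, 0, 0.5, 0.8, 0], [0, 0, 0.8, 1.3, 0], [0, 0, 1.1, 1.8, 0], [0, 0, 1.4, 2.3, 0], [0, 0, 1.8, 2.8, 0], [0, 0, 2.2, 3.2, 0], [0, 0, 2.6, 3.5, 0], [0, 0, 3.0, 3.7, 0], [0, 0, 3.3, 3.8, 0], [0, 0, 3.4, 3.8, 0], [0, 0, 3.4, 3.8, 0], [0, 0, 3.4, 3.8, 0], [0, 0, 3.4, 3.8, 0], [0, 0, 3.4, 3.8, 0], [0, 0, 3.4, 3.8, 0]],
  ],
)

```text
time: 17.28
ee_pos: [0.4719, 0.3716, 0.3106]
ee_rot: [2.121, 2.317, -0.001]
ft_force: [-0.3, -0.1, -2.6]
finger_gap: 0.236
finger_force: 54.0
```

Run:
```python
from h import *
a,_=snap('side','side9'); b,_=snap('top','top9')
cv2.imwrite('pics/c7.png',cv2.resize(np.hstack([a,b])[:,:,::-1],(800,300),interpolation=cv2.INTER_AREA)); print(r.state()['joint_vel'].round(4))
```

```text
[ 0.0042  0.0021 -0.0045 -0.0002 -0.0007  0.0006]
```

View pics/c7.png

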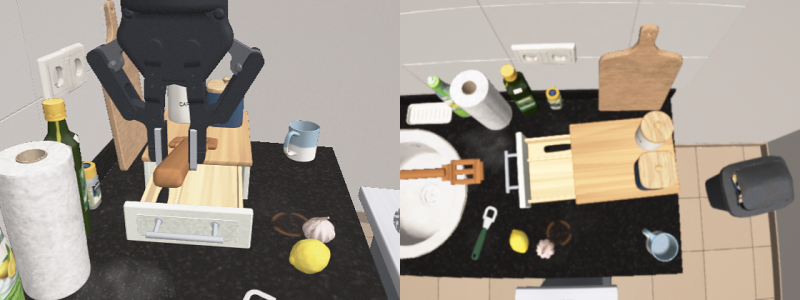

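The pictures show the spatula held clear in front of the open drawer, with its tip near (480,170) in the right-hand picture. The peeler is still in the drawer and the tins have not moved.

```bash
python3 -c "
from plant import r
print(r.sign_off())"
```

```text
the job is handed in; nothing more can be done
None
```

The job is handed in at about 17 s: the drawer is open at its stop, and the spatula is held still in front of the unit with its lowest point roughly 23 cm above the worktop (my estimate); the final pictures show the peeler in the drawer and the tins in place.

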